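Roll a sample cartridge into the nest under a guard hood

ROBOT

A 7-joint arm with a two-finger parallel gripper is mounted at the origin on a cart in front of the work surface, level with it; the furniture and walls round the work are solid. World frame = base frame: x ahead of the robot, y to its left, z up, the work surface at z = 0. Lengths are in m, angles in rad, forces in N, time in s.
With the tool pointing down it reaches from about 0.375 to 0.925 m from the base axis. Payload 3.1 kg.
Tool frame: the origin (TCP) lies at the very end of the fingers, on their centre line; the grasp point (between the pads) lies 19 mm behind it (robot.hold_point_z is the distance from the TCP to the grasp point, in m); z points along the fingers, y is the line along which they close (so a half turn about z gives the same grasp; the last joint's range is limited). The gripper opens to 85 mm and grips with 20 to 120 N. Pads are 22 mm wide; open, the fingers measure 114 mm over their backs; the gripper's body (76 mm by 85 mm) begins 54 mm behind the grasp point. The pads swing forward as they close: fully open they stand 13 mm farther back than shut.
Start: joints at [1.013, 0.383, 0.044, 1.598, -0.018, 1.161, -0.05], TCP at [0.288, -0.582, 0.231] pointing down, gripper open.
Joint ranges: [-2.61, 2.61], [-0.41, 2.15], [-1.48, 1.57], [0, 2.5], [-1.57, 4.71], [0.05, 1.97], [-2.85, 2.85]. Speed limits (rad/s): [2.79, 2.79, 3.14, 3.14, 3.14, 3.14, 3.14].

INTERFACE

Orientations are given as a unit quaternion [w, x, y, z].
In Python, from station import get_obs, grab_frame, job_done, robot gives the robot as it stands.
- The arm moves only by the shell command python3 -m pendant 'ROWS' [FORCE]. ROWS is JSON, a list of rows, each an object of numbers: "grip": the finger opening in m, from 0 to 0.0854; "tx", "ty", "tz": the shift along the tool's x, y, z in m; "yaw": the turn about the tool's z in degrees. A call has 1 to 5 rows; each row is the pose to reach, as a shift and turn from the pose commanded when the call began, along the tool's axes at that moment; what a row does not reach only later rows make up. A row lasts 1/12 s, in which the tool goes at most 41.7 mm and 7.16 degrees, less where a joint would pass 70% of its speed; a pose out of reach is approached as far as the arm can. A call with a gripper value outside its range is refused whole. The fingers move at their own pace and stop on an object; FORCE is the grip in N (left out, the last holds). Time passes only in rows, so rows that repeat a pose let the fingers close. It gives the time, the measured TCP pose, the force, the opening and the grip force at its end, in the units of the state.
- get_obs(): the state, without advancing time (a new reading comes with each control period).
- grab_frame(name): name is "scene" or "top" or "wrist"; returns a dict with "pixels" (384x512x3 uint8, red, green, blue), "fx", "fy", "cx", "cy" (pixels), "extrinsics" (4x4, takes a point from camera to world coordinates); the wrist camera has in their place "tool_from_camera" (4x4, takes a point from camera to tool coordinates, whose origin is the TCP and whose axes are the flange's). Camera axes: x right, y up, looking along -z (the intrinsics and any distortion apply to the point x, -y, -z); pixel columns grow to the right and rows downward; lengths in m; the calibration is good to about 2 mm. A picture is of the moment at which its call begins: read the wrist's pose just before it. There is no depth.
- job_done(): hands the job in; it is judged then, once.
The state is a dict: "time_s": time; "q": joint angles; "qd": joint speeds; "effort": joint torques, N m; "position": TCP position; "orientation": TCP orientation; "force": force on the tool from outside, world axes, zero at the start; "moment": the same for the moment, N m; "finger_gap": finger opening in m; "grasp_force": force on a finger pad.
Only numpy, scipy, OpenCV 4.12 (cv2) and the standard library are available. Lean on these libraries where they do the work, as an engineer would, in place of code of your own. Each camera call takes 0.05 s, during which the arm holds its last target. There are 200 camera calls.

TASK

Take the paddle out of its leaning stand and, touching the cartridge only with the paddle, roll the cartridge up the sloping rails, over the lip and into the nest under the hood. Press it gently home until the sprung backstop clearly gives by some 5 mm without bottoming (13 mm is too far), then ease off slowly so that the cartridge stays lying in the nest. Put the paddle back in its stand the way it was, leaving the filter box and the round tin where they are.

Things in the scene. Friction and masses are not known exactly. Their poses are not given: they have to be found in the camera images.
- station: Fixed loading station. Base plate 260 x 134 x 10 mm, origin under its centre, z up, x along the track from low end to hood. Two rails 14 mm wide at y = +-36 mm (gap 58 mm, open down to the base) slope up 3 degrees, tops at z = 34 mm + 0.0524 x, from x = -115 to 97 mm. Side guides: inner faces y = +-51.5 mm, 52 mm high. Low end stops: on the rails only, x = -103 mm and behind, 50 mm high.
- hood_edge (a point): On the station, its axes: middle of the lower front edge of the blue hood (station x = 34, z = 100 mm). Hood 134 mm wide, 93 mm deep to +x, on four pillars beside the guides (y = +-57 to 66 mm); on it a white reading head 100 mm wide, up to z = 270 mm, from x = 37 mm on. An upright paddle or hand strikes them: lean hand and paddle together about 35 to 40 degrees, handle back towards the low end.
- backstop (a joint): Travel in m of the sprung black plate behind the nest: 0 at rest, hard end at 0.016. The nest is hidden and not measured: a round lip on each rail 4 mm above the slope, the cartridge's seat 13 mm beyond it, the plate 1 mm beyond the seated cartridge. Seat: cartridge axis at station x = 52 to 68 mm, found by touch. The plate gives at about 1.8 N, then 0.3 N per mm; let go suddenly it can throw the cartridge back.
- cartridge_center (a point): Centre of the loose cartridge: steel cylinder with orange end caps, diameter 36 mm, length 96 mm, 0.17 to 0.35 kg, lying across the rails, its axis = y of this frame, along station y; x and z turn as it rolls. It starts against the end stops at station x = -85 mm and rolls back there if let go. Rolling it over the lip takes some 1 to 5 N.
- paddle_grip (a point): Grip point of the loose paddle, mid-handle, 110 mm above the blade's tip. z along the paddle from blade to handle end, y across its width, x the front face that pushes. Blue handle 20 mm wide (y), 16 mm thick, 70 to 150 mm above the tip; white blade 46 mm wide, 6 mm thick, 0 to 72 mm above the tip. 0.1 kg. In the stand it leans 35 degrees from vertical.
- paddle_tip (a point): Middle of the paddle blade's lower edge, same axes as paddle_grip.
- stand_grip (a point): On the fixed stand: where paddle_grip is when the paddle rests there. Stand axes: z up; the paddle leans 35 degrees, handle towards the stand's -x, blade tip towards +x, its width along y.
- stand_tip (a point): On the fixed stand, stand axes, 24 mm up: where paddle_tip is when the paddle rests there. In the leaning paddle's axes the back plate behind the blade is 61 mm high (handle free above), the pocket reaches from 3 mm behind to 17 mm before the blade's middle, front wall 12 mm high, cheeks 62 mm apart and 30 mm high. Let go just above, the paddle slides down. Base 110 x 84 mm.
- filter_box: Bystander, loose: small white and teal cardboard box 48 x 62 x 54 mm, origin under its centre.
- oring_tin: Bystander, loose: round grey tin, 56 mm diameter, 21 mm high, origin under its centre.

How it is judged:
On the way, in this order (a step that is already met when the one before it is completed fails the run):
1. the paddle is out of its stand (distance between paddle_tip and stand_tip above 0.08 m), for 0.2 s.
2. the cartridge, pushed by the paddle, has pressed the backstop in by more than 3 mm (value of joint backstop above 0.003 m and contact force between paddle and cartridge above 0.2 N and x of cartridge_center in the frame of station above 0.052 m), for 0.2 s.
At the end, for the whole second after the job is handed in: The cartridge lies at rest in the nest, across the track (axis within 0.1 rad; centre at station x = 48 to 72 mm, z = 51 to 58.5 mm), the backstop is out again (under 2 mm), and the paddle is at rest in its stand as before: tip within 22 mm and grip point within 30 mm of their places there (x of cartridge_center in the frame of station between 0.048 and 0.072 m and z of cartridge_center in the frame of station between 0.051 and 0.0585 m and angle between the y axis of cartridge_center and the y axis of station, either way round below 0.1 rad and value of joint backstop below 0.002 m and linear speed of each of cartridge, paddle below 0.02 m/s and distance between paddle_tip and stand_tip below 0.022 m and distance between paddle_grip and stand_grip below 0.03 m); the robot touches nothing.
It fails at once if the backstop is driven in more than 13 mm (value of joint backstop above 0.013 m).
It fails at once if the hand or arm touches the cartridge (contact force between any of the fingers, the arm and cartridge above 0.3 N).
It fails at once if a bystander is moved more than 20 mm (distance of any of filter_box, oring_tin from where it was at the start of the episode above 0.02 m).
It also fails if it takes over 72 s, if anything falls off the work surface, if the arm or the gripper's body presses on something with over 40 N, if the wrist force passes 120 N, or if a joint passes its speed limit or range.

## Working session

There is one attempt and no reset: what is moved stays moved. The work goes in short steps, Python scripts to look and compute and a shell command to move; the robot and the scene stay as the last step left them, time stands still between calls to the robot, and variables do not carry over. Pictures are saved under pics/ and viewed, at most 10 in all, crops included, and the job is handed in when it is done.

```bash
ls; mkdir -p pics
cat > h.py <<'E'
import numpy as np,cv2
from scipy.spatial.transform import Rotation as R
from station import get_obs,grab_frame,robot
def Rq(q): return R.from_quat([q[1],q[2],q[3],q[0]])
def snap(n,f):
    g=grab_frame(n); cv2.imwrite(f,g["pixels"][:,:,::-1]); return g
def cam(g,o=None):
    if "extrinsics" in g: return np.array(g["extrinsics"])
    T=np.eye(4);T[:3,:3]=Rq(o["orientation"]).as_matrix();T[:3,3]=o["position"]
    return T@np.array(g["tool_from_camera"])
def pix2z(g,T,u,v,z):
    d=T[:3,:3]@np.array([(u-g["cx"])/g["fx"],-(v-g["cy"])/g["fy"],-1]);p=T[:3,3]
    return p+d*(z-p[2])/d[2]
def proj(g,T,P):
    c=(np.atleast_2d(P)-T[:3,3])@T[:3,:3]
    return np.c_[g["cx"]+g["fx"]*c[:,0]/-c[:,2], g["cy"]-g["fy"]*c[:,1]/-c[:,2]]
E
python3 - <<'E'
from h import *
import pickle
o=get_obs();print(o,Rq(o["orientation"]).as_matrix().round(3),[a for a in dir(robot) if a[0]!='_'])
G={}
for n in("scene","top"):
    g=snap(n,f"pics/{n}0.png");G[n]=g
    print(n,[k for k in g],g["fx"],np.array(g["extrinsics"]).round(3).tolist())
pickle.dump(G,open("g0.pkl","wb"))
E
```

```text
pics
{'time_s': 0.0, 'q': array([ 1.01319627,  0.38383834,  0.04387878,  1.5995561 , -0.01790935,
        1.16119296, -0.04990887]), 'qd': array([-0.00083321,  0.00069183, -0.00153037, -0.00065571,  0.00266202,
       -0.00068362, -0.00134965]), 'effort': array([-1.81972264e-04, -4.33463180e+01,  1.02457389e+00, -2.49513477e+01,
        1.06860718e-02,  1.12382969e-02,  1.03930245e-05]), 'position': array([ 0.28801005, -0.58167214,  0.22989399]), 'orientation': array([-1.24763723e-03,  9.73685409e-01,  2.27892588e-01, -3.67978202e-04]), 'force': array([-0.72942662, -0.07332089, -0.10215539]), 'moment': array([-0.01797445,  0.06303145, -0.00512149]), 'grasp_force': 0.0, 'finger_gap': 0.08571810333213062} [[ 0.896  0.444 -0.001]
 [ 0.444 -0.896  0.002]
 [-0.    -0.003 -1.   ]] ['Unreachable', 'hold_point_z']
scene ['pixels', 'fx', 'fy', 'cx', 'cy', 'extrinsics'] 400.713275303661 [[-0.759, 0.386, -0.525, 0.057], [-0.652, -0.438, 0.62, 0.37], [0.009, 0.812, 0.583, 0.605], [0.0, 0.0, 0.0, 1.0]]
top ['pixels', 'fx', 'fy', 'cx', 'cy', 'extrinsics'] 495.6210996689065 [[-0.024, 0.984, -0.179, 0.355], [-1.0, -0.025, -0.002, -0.182], [-0.006, 0.179, 0.984, 1.131], [0.0, 0.0, 0.0, 1.0]]
```

```bash
python3 -m pendant --help 2>&1 | head -20
```

```text
invalid input: not JSON, or not a number
```

View pics/top0.png

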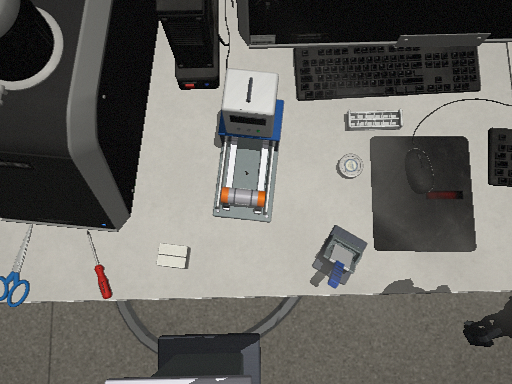

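View pics/scene0.png

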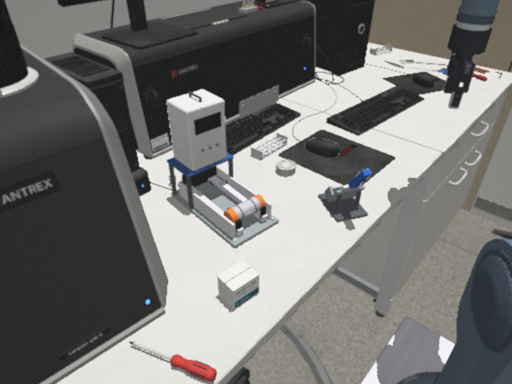

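Run:
```python
from h import *
t=cv2.imread("pics/top0.png")
a=cv2.resize(t[60:230,200:300],None,fx=3.5,fy=3.5,interpolation=cv2.INTER_CUBIC)
b=cv2.resize(t[215:300,300:380],None,fx=5,fy=7*0+5,interpolation=cv2.INTER_CUBIC)
c=np.zeros((600,760,3),np.uint8);c[:a.shape[0],:350]=a;c[:425,355:755]=b
cv2.imwrite("pics/crop0.png",c)
```

```text
(no output)
```

View pics/crop0.png

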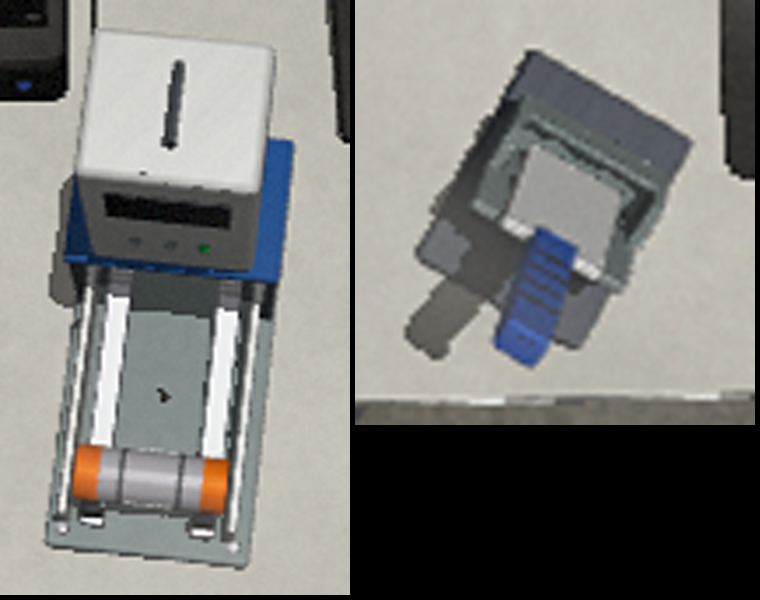

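Run:
```python
from h import *
import pickle
G=pickle.load(open("g0.pkl","rb"));g=G["top"];T=cam(g)
def P(u,v,z,s,ox,oy,cx=0): return pix2z(g,T,ox+(u-cx)/s,oy+v/s,z)
st=[P(u,v,z,3.5,200,60) for u,v,z in[(47,545,.008),(245,567,.008)]]
y=st[0]-st[1];print("station front",np.round(st,4),"w",np.linalg.norm(y),"yaw",np.degrees(np.arctan2(-y[0],y[1])))
yd=y/np.linalg.norm(y);xd=np.array([yd[1],-yd[0],0])
O=(st[0]+st[1])/2+.13*xd;print("station O",O)
c=[P(u,v,.0475,3.5,200,60) for u,v in[(73,474),(230,486)]];c=np.array(c);print("cart",c,np.linalg.norm(c[0]-c[1]),(c.mean(0)-O)@xd,(c.mean(0)-O)@yd)
h=[P(u,v,.1,3.5,200,60) for u,v in[(66,262),(276,285)]];h=np.array(h);print("hood",h,np.linalg.norm(h[0]-h[1]),(h.mean(0)-O)@xd,(h.mean(0)-O)@yd)
s=np.array([P(u,v,.006,5,300,215,355) for u,v in[(533,48),(690,142),(580,348),(415,255)]]);print("stand",s.round(4),[np.linalg.norm(s[i]-s[i-1]).round(4) for i in range(4)])
X=(s[0]+s[1]-s[2]-s[3]);ya=np.arctan2(X[1],X[0]);Y=s[0]-s[1]+s[3]-s[2];print("stand yaw",np.degrees(ya),np.degrees(np.arctan2(-Y[0],Y[1])),"ctr",s.mean(0))
X=np.array([np.cos(ya),np.sin(ya),0])
b=np.array([P(u,v,.083+.002,5,300,215,355) for u,v in[(508,213),(605,280)]]);print("blade top",b,np.linalg.norm(b[0]-b[1]))
tip=b.mean(0)+X*(.0413-.0025);tip[2]=.024;print("tip",tip, "grip",tip-X*.0631+[0,0,.0901])
e=np.array([P(u,v,.147,5,300,215,355) for u,v in[(515,352)]]);print("handle end ->grip",e-(-X*.023), "tip",e+X*.086)
for n,z in(("box",.054),("tin",.021)):print(n,pix2z(g,T,*{"box":(172,256),"tin":(350,165)}[n],z))
```

```text
station front [[ 0.5028 -0.0825  0.008 ]
 [ 0.4852 -0.2111  0.008 ]] w 0.1298283872628818 yaw -7.792004855213568
station O [ 0.6228318  -0.16439431  0.008     ]
cart [[ 0.54252714 -0.10282659  0.0475    ]
 [ 0.5323332  -0.20206995  0.0475    ]] 0.099765534900988 -0.08623270411842762 0.0002572166688848196
hood [[ 0.66618217 -0.10386012  0.1       ]
 [ 0.64816709 -0.23281729  0.1       ]] 0.13020943148940595 0.03456050715065108 0.0007481343960210413
stand [[ 0.4758 -0.3602  0.006 ]
 [ 0.4315 -0.4287  0.006 ]
 [ 0.3413 -0.374   0.006 ]
 [ 0.384  -0.3024  0.006 ]] [np.float64(0.1085), np.float64(0.0817), np.float64(0.1055), np.float64(0.0834)]
stand yaw -31.743274082827284 -31.840119353717892 ctr [ 0.4081679  -0.36631275  0.006     ]
blade top [[ 0.39837861 -0.33350968  0.085     ]
 [ 0.36977299 -0.37240376  0.085     ]] 0.0482807520612217
tip [ 0.41707186 -0.37336995  0.024     ] grip [ 0.36341074 -0.34017215  0.1141    ]
handle end ->grip [[ 0.36162151 -0.33657789  0.147     ]] tip [[ 0.41519759 -0.36972308  0.147     ]]
box [0.41140444 0.00369882 0.054     ]
tin [ 0.61051967 -0.39803863  0.021     ]
```

```bash
cat >> h.py <<'E'
def need(p,yaw):  # world TCP target, world yaw (deg) of tool x -> tool shift and yaw
    o=get_obs();M=Rq(o["orientation"]).as_matrix();d=M.T@(np.array(p)-o["position"])
    y=np.degrees(np.arctan2(M[1,0],M[0,0]));w=(yaw-y+180)%360-180
    print("t",o["time_s"],"pos",o["position"].round(4),"yaw",y.round(2),"tilt",M[:,2].round(4),"-> tx,ty,tz(mm)",(d*1e3).round(1),"yaw",-w.round(2),"F",o["force"].round(2),"gap",round(o["finger_gap"],4),"gf",round(o["grasp_force"],1))
E
python3 -m pendant '[{"tx":0.034,"ty":-0.04,"yaw":7},{"tx":0.067,"ty":-0.08,"yaw":14},{"tx":0.1,"ty":-0.117,"yaw":21},{"tx":0.134,"ty":-0.156,"yaw":28},{"tx":0.168,"ty":-0.197,"yaw":35}]'
python3 -m pendant '[{"yaw":7},{"yaw":14},{"yaw":21},{"yaw":23},{"yaw":23}]'
python3 - <<'E'
from h import *
need([.351,-.331,.23],-31.8)
o=get_obs();g=snap("wrist","pics/w1.png");print(np.array(g["tool_from_camera"]).round(3).tolist(),g["fx"])
import pickle;pickle.dump((o,g),open("w1.pkl","wb"))
E
```

```text
t 0.1 pos [ 0.2881 -0.5817  0.23  ] yaw 26.35 tilt [-0.0012  0.0021 -1.    ] -> tx,ty,tz(mm) [ 167.7 -196.7    0.5] yaw 58.15 F [-0.33 -0.35 -0.25] gap 0.0857 gf 0.0
[[0.001, 0.956, 0.292, 0.075], [1.0, -0.001, -0.0, -0.0], [0.0, 0.292, -0.956, -0.143], [0.0, 0.0, 0.0, 1.0]] 330.156859974574schema error: expected keys grip, tx, ty, tz, yaw
schema error: expected keys grip, tx, ty, tz, yaw
```

View pics/w1.png

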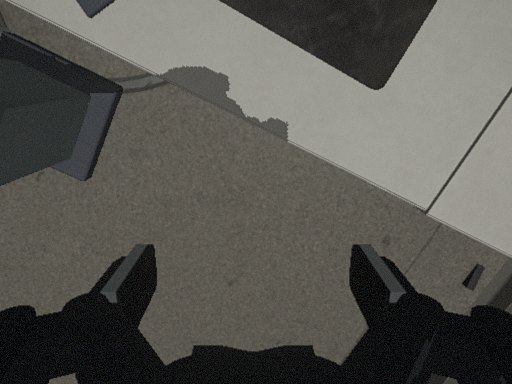

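```bash
python3 -m pendant '[{"grip":0.085,"tx":0.034,"ty":-0.04,"tz":0,"yaw":-7},{"grip":0.085,"tx":0.067,"ty":-0.08,"tz":0,"yaw":-14},{"grip":0.085,"tx":0.1,"ty":-0.117,"tz":0,"yaw":-21},{"grip":0.085,"tx":0.134,"ty":-0.156,"tz":0,"yaw":-28},{"grip":0.085,"tx":0.168,"ty":-0.197,"tz":0,"yaw":-35}]' 40
python3 -m pendant '[{"grip":0.085,"tx":0,"ty":0,"tz":0,"yaw":-7},{"grip":0.085,"tx":0,"ty":0,"tz":0,"yaw":-14},{"grip":0.085,"tx":0,"ty":0,"tz":0,"yaw":-21},{"grip":0.085,"tx":0,"ty":0,"tz":0,"yaw":-28},{"grip":0.085,"tx":0,"ty":0,"tz":0,"yaw":-35}]'
python3 -m pendant '[{"grip":0.085,"tx":0,"ty":0,"tz":0,"yaw":-7},{"grip":0.085,"tx":0,"ty":0,"tz":0,"yaw":-14},{"grip":0.085,"tx":0,"ty":0,"tz":0,"yaw":-21},{"grip":0.085,"tx":0,"ty":0,"tz":0,"yaw":-28},{"grip":0.085,"tx":0,"ty":0,"tz":0,"yaw":-35}]'
python3 -c "
from h import *
need([.351,-.331,.23],148.2);print(get_obs()['q'])"
```

```text
time_s: 0.57
position: [0.3395, -0.3784, 0.2309]
orientation: [-0.0, 0.859, 0.513, -0.0]
force: [0.6, 0.6, -0.5]
finger_gap: 0.0852
grasp_force: 0.0
time_s: 0.98
position: [0.3392, -0.3801, 0.231]
orientation: [-0.0, 0.665, 0.747, -0.0]
force: [0.9, -0.4, 0.2]
finger_gap: 0.085
grasp_force: 0.0
time_s: 1.4
position: [0.3391, -0.3802, 0.2309]
orientation: [-0.0, 0.409, 0.912, 0.0]
force: [-0.1, -0.0, -0.0]
finger_gap: 0.0848
grasp_force: 0.0
t 1.4 pos [ 0.3391 -0.3802  0.2309] yaw 131.69 tilt [-6.e-04  6.e-04 -1.e+00] -> tx,ty,tz(mm) [28.9 41.6  0.9] yaw -16.51 F [-0.06 -0.01 -0.  ] gap 0.0848 gf 0.0
[ 0.9695022   0.13010383 -0.22319377  1.92129554  0.0322886   1.09441172
  1.46096372]
```

```bash
python3 -m pendant '[{"grip":0.085,"tx":0.01,"ty":0.014,"tz":0,"yaw":-6},{"grip":0.085,"tx":0.02,"ty":0.028,"tz":0,"yaw":-12},{"grip":0.085,"tx":0.029,"ty":0.0415,"tz":0,"yaw":-16.5},{"grip":0.085,"tx":0.029,"ty":0.0415,"tz":0,"yaw":-16.5},{"grip":0.085,"tx":0.029,"ty":0.0415,"tz":0,"yaw":-16.5}]'
python3 - <<'E'
from h import *
need([.351,-.331,.115],148.2)
o=get_obs();g=snap("wrist","pics/w2.png");T=cam(g,o)
X=np.array([.850,-.527,0]);tip=np.array([.4162,-.3716,.024])
Y=np.array([.527,.850,0]);zp=np.array([0,0,.819])-.574*X
for s,y in((150,0),(150,10),(150,-10),(72,23),(72,-23),(0,0)): print(s,y,proj(g,T,tip+zp*s/1e3+Y*y/1e3).round(1))
import pickle;pickle.dump((o,g),open("w2.pkl","wb"))
im=cv2.imread("pics/w2.png")
E
```

```text
time_s: 1.82
position: [0.3515, -0.3307, 0.2311]
orientation: [-0.0, 0.277, 0.961, -0.0]
force: [-0.4, -0.6, -0.2]
finger_gap: 0.0847
grasp_force: 0.0
t 1.8167 pos [ 0.3515 -0.3307  0.2311] yaw 147.88 tilt [-4.e-04 -2.e-04 -1.e+00] -> tx,ty,tz(mm) [  0.2  -0.5 116.1] yaw -0.32 F [-0.41 -0.63 -0.21] gap 0.0847 gf 0.0
150 0 [[250.5 180.6]]
150 10 [[264.5 180.5]]
150 -10 [[236.5 180.7]]
72 23 [[275.8 207.8]]
72 -23 [[226.8 208. ]]
0 0 [[251.8 223.6]]
```

View pics/w2.png

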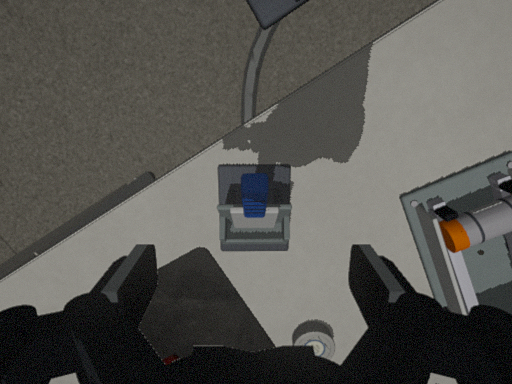

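```bash
python3 -m pendant '[{"grip":0.085,"tx":0.001,"ty":0.002,"tz":0.03,"yaw":0},{"grip":0.085,"tx":0.001,"ty":0.002,"tz":0.06,"yaw":0},{"grip":0.085,"tx":0.001,"ty":0.002,"tz":0.09,"yaw":0},{"grip":0.085,"tx":0.001,"ty":0.002,"tz":0.116,"yaw":0},{"grip":0.085,"tx":0.001,"ty":0.002,"tz":0.116,"yaw":0}]'
python3 -m pendant '[{"grip":0.03,"tx":0,"ty":0,"tz":0,"yaw":0},{"grip":0.03,"tx":0,"ty":0,"tz":0,"yaw":0},{"grip":0.03,"tx":0,"ty":0,"tz":0,"yaw":0},{"grip":0.03,"tx":0,"ty":0,"tz":0,"yaw":0},{"grip":0.03,"tx":0,"ty":0,"tz":0,"yaw":0}]' 40
python3 -m pendant '[{"grip":0.0,"tx":0,"ty":0,"tz":0,"yaw":0},{"grip":0.0,"tx":0,"ty":0,"tz":0,"yaw":0},{"grip":0.0,"tx":0,"ty":0,"tz":0,"yaw":0},{"grip":0.0,"tx":0,"ty":0,"tz":0,"yaw":0},{"grip":0.0,"tx":0,"ty":0,"tz":0,"yaw":0}]' 40
python3 - <<'E'
from h import *
need([.351,-.331,.115],148.2)
g=snap("wrist","pics/w3.png")
E
```

```text
time_s: 2.28
position: [0.3471, -0.3272, 0.1101]
orientation: [-0.005, 0.278, 0.96, 0.002]
force: [-0.4, 0.6, -0.5]
finger_gap: 0.0851
grasp_force: 0.0
time_s: 2.7
position: [0.3526, -0.3301, 0.1169]
orientation: [0.001, 0.277, 0.961, -0.001]
force: [0.3, -0.5, -0.4]
finger_gap: 0.0299
grasp_force: 0.0
time_s: 3.12
position: [0.3522, -0.3296, 0.1164]
orientation: [0.001, 0.277, 0.961, -0.0]
force: [-1.6, 0.4, 6.5]
finger_gap: 0.0193
grasp_force: 40.2
t 3.1167 pos [ 0.3522 -0.3296  0.1164] yaw 147.86 tilt [ 0.001  -0.0013 -1.    ] -> tx,ty,tz(mm) [ 0.3 -1.8  1.5] yaw -0.34 F [-1.58  0.35  6.51] gap 0.0193 gf 40.2
```

View pics/w3.png

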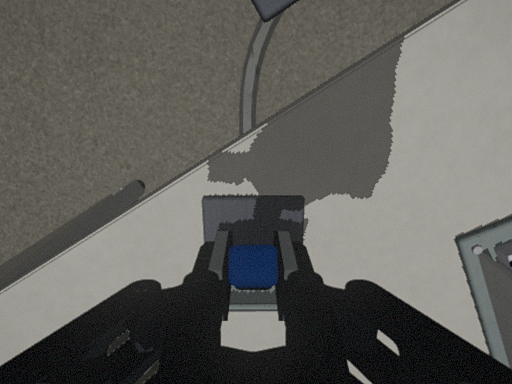

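```bash
python3 -m pendant '[{"grip":0.0,"tx":0,"ty":0,"tz":0,"yaw":0},{"grip":0.0,"tx":0.0115,"ty":0,"tz":-0.0164,"yaw":0},{"grip":0.0,"tx":0.0287,"ty":0,"tz":-0.041,"yaw":0},{"grip":0.0,"tx":0.046,"ty":0,"tz":-0.0655,"yaw":0},{"grip":0.0,"tx":0.057,"ty":0,"tz":-0.085,"yaw":0}]' 100
python3 -c "
from h import *
need([.433,-.1387,.21],172.3)"
```

```text
time_s: 3.58
position: [0.3022, -0.2978, 0.2012]
orientation: [-0.0, 0.277, 0.961, 0.0]
force: [-0.5, -0.7, -1.0]
finger_gap: 0.0184
grasp_force: 97.8
t 3.5833 pos [ 0.3022 -0.2978  0.2012] yaw 147.85 tilt [-7.e-04  5.e-04 -1.e+00] -> tx,ty,tz(mm) [-26.  204.4  -8.8] yaw -24.45 F [-0.46 -0.73 -0.96] gap 0.0184 gf 97.8
```

```bash
python3 -m pendant '[{"grip":0.0,"tx":0,"ty":0.02,"tz":-0.02,"yaw":0},{"grip":0.0,"tx":-0.005,"ty":0.05,"tz":-0.02,"yaw":-5},{"grip":0.0,"tx":-0.01,"ty":0.08,"tz":-0.02,"yaw":-10},{"grip":0.0,"tx":-0.015,"ty":0.11,"tz":-0.02,"yaw":-15},{"grip":0.0,"tx":-0.018,"ty":0.14,"tz":-0.02,"yaw":-20}]'
python3 -m pendant '[{"grip":0.0,"tx":0,"ty":0.025,"tz":0,"yaw":-4.4},{"grip":0.0,"tx":0,"ty":0.04,"tz":0,"yaw":-4.4},{"grip":0.0,"tx":0,"ty":0.05,"tz":0,"yaw":-4.4},{"grip":0.0,"tx":0,"ty":0.05,"tz":0,"yaw":-4.4},{"grip":0.0,"tx":0,"ty":0.05,"tz":0,"yaw":-4.4}]'
python3 - <<'E'
from h import *
need([.433,-.1387,.21],172.3)
import pickle
G={n:snap(n,f"pics/{n}1.png") for n in("scene","top")};pickle.dump(G,open("g1.pkl","wb"))
a=cv2.imread("pics/top1.png")[60:240,200:300];b=cv2.imread("pics/scene1.png")[130:260,160:300]
c=np.zeros((560,800,3),np.uint8);a=cv2.resize(a,None,fx=3,fy=3,interpolation=2);b=cv2.resize(b,None,fx=3.5,fy=3.5,interpolation=2);c[:540,:300]=a;c[:455,305:795]=b
cv2.imwrite("pics/c1.png",c)
E
```

```text
time_s: 4.0
position: [0.3936, -0.1888, 0.2203]
orientation: [0.0, 0.104, 0.995, -0.0]
force: [0.0, -0.4, -1.3]
finger_gap: 0.0186
grasp_force: 97.8
time_s: 4.42
position: [0.4032, -0.1413, 0.22]
orientation: [-0.0, 0.068, 0.998, -0.0]
force: [-0.3, -1.3, 0.3]
finger_gap: 0.0186
grasp_force: 97.8
t 4.4167 pos [ 0.4032 -0.1413  0.22  ] yaw 172.26 tilt [-7.e-04 -6.e-04 -1.e+00] -> tx,ty,tz(mm) [-29.2   6.6  10. ] yaw -0.04 F [-0.3  -1.27  0.27] gap 0.0186 gf 97.8
```

View pics/c1.png

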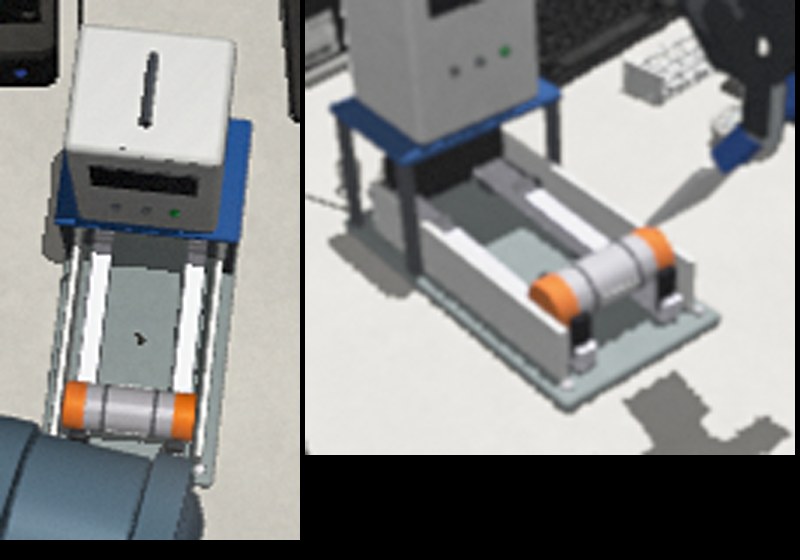

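```bash
python3 -m pendant '[{"grip":0.0,"tx":-0.013,"ty":0.0065,"tz":0,"yaw":0},{"grip":0.0,"tx":-0.026,"ty":0.0065,"tz":0.02,"yaw":0},{"grip":0.0,"tx":-0.026,"ty":0.0065,"tz":0.05,"yaw":0},{"grip":0.0,"tx":-0.026,"ty":0.0065,"tz":0.075,"yaw":0},{"grip":0.0,"tx":-0.026,"ty":0.0065,"tz":0.085,"yaw":0}]'
python3 -m pendant '[{"grip":0.0,"tx":-0.0,"ty":0,"tz":0,"yaw":0},{"grip":0.0,"tx":0,"ty":0,"tz":0,"yaw":0}]'
python3 - <<'E'
from h import *
need([.433,-.1387,.135],172.3)
import pickle
G={n:snap(n,f"pics/{n}2.png") for n in("scene","wrist")}
b=cv2.imread("pics/scene2.png")[140:250,180:320]
cv2.imwrite("pics/c2.png",np.hstack([cv2.resize(b,None,fx=4,fy=4,interpolation=2)]))
E
```

```text
time_s: 4.93
position: [0.4272, -0.1389, 0.1319]
orientation: [-0.003, 0.069, 0.998, 0.001]
force: [-0.7, 0.4, -0.7]
finger_gap: 0.0184
grasp_force: 97.8
time_s: 5.1
position: [0.4299, -0.1388, 0.1352]
orientation: [-0.0, 0.068, 0.998, 0.0]
force: [-0.2, 0.2, -0.0]
finger_gap: 0.0183
grasp_force: 97.8
t 5.1 pos [ 0.4299 -0.1388  0.1352] yaw 172.15 tilt [-8.e-04  4.e-04 -1.e+00] -> tx,ty,tz(mm) [-3.   0.5  0.2] yaw -0.15 F [-0.17  0.24 -0.02] gap 0.0183 gf 97.8
```

View pics/c2.png

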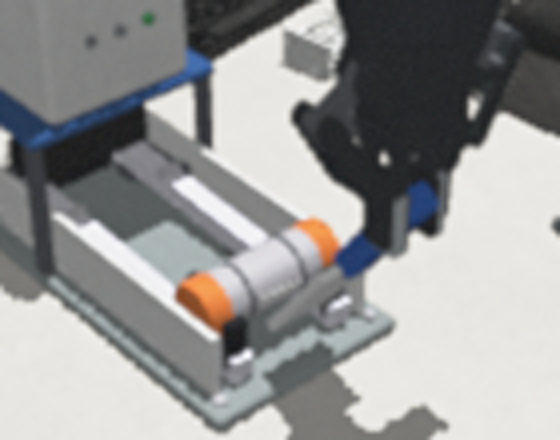

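```bash
python3 -m pendant '[{"grip":0.0,"tx":-0.006,"ty":0.0,"tz":0,"yaw":0},{"grip":0.0,"tx":-0.012,"ty":0,"tz":-0.0005,"yaw":0},{"grip":0.0,"tx":-0.017,"ty":0,"tz":-0.001,"yaw":0},{"grip":0.0,"tx":-0.022,"ty":0,"tz":-0.001,"yaw":0},{"grip":0.0,"tx":-0.027,"ty":0,"tz":-0.0015,"yaw":0}]'
python3 -m pendant '[{"grip":0.0,"tx":-0.006,"ty":0.0,"tz":0,"yaw":0},{"grip":0.0,"tx":-0.012,"ty":0,"tz":-0.0005,"yaw":0},{"grip":0.0,"tx":-0.018,"ty":0,"tz":-0.001,"yaw":0},{"grip":0.0,"tx":-0.024,"ty":0,"tz":-0.001,"yaw":0},{"grip":0.0,"tx":-0.03,"ty":0,"tz":-0.0015,"yaw":0}]'
python3 -m pendant '[{"grip":0.0,"tx":-0.006,"ty":0.0,"tz":0,"yaw":0},{"grip":0.0,"tx":-0.012,"ty":0,"tz":-0.0005,"yaw":0},{"grip":0.0,"tx":-0.018,"ty":0,"tz":-0.001,"yaw":0},{"grip":0.0,"tx":-0.024,"ty":0,"tz":-0.001,"yaw":0},{"grip":0.0,"tx":-0.03,"ty":0,"tz":-0.0015,"yaw":0}]'
python3 - <<'E'
from h import *
need([.433,-.1387,.135],172.3)
G={n:snap(n,f"pics/{n}3.png") for n in("scene","top")}
b=cv2.imread("pics/scene3.png")[140:250,180:320];a=cv2.imread("pics/top3.png")[90:240,200:300]
b=cv2.resize(b,None,fx=3,fy=3,interpolation=2);a=cv2.resize(a,None,fx=3,fy=3,interpolation=2);c=np.zeros((450,720,3),np.uint8);c[:,:300]=a;c[:330,300:720]=b
cv2.imwrite("pics/c3.png",c)
E
```

```text
time_s: 5.62
position: [0.458, -0.1417, 0.1372]
orientation: [0.0, 0.068, 0.998, -0.0]
force: [-0.8, 0.3, -1.0]
finger_gap: 0.0188
grasp_force: 98.0
time_s: 6.03
position: [0.4874, -0.1457, 0.1382]
orientation: [-0.0, 0.068, 0.998, 0.0]
force: [-0.8, -0.5, -0.3]
finger_gap: 0.0186
grasp_force: 98.0
time_s: 6.45
position: [0.517, -0.1498, 0.1397]
orientation: [-0.0, 0.068, 0.998, 0.0]
force: [-0.7, -0.3, -1.0]
finger_gap: 0.0184
grasp_force: 98.0
t 6.45 pos [ 0.517  -0.1498  0.1397] yaw 172.24 tilt [-1.e-04  0.e+00 -1.e+00] -> tx,ty,tz(mm) [84.8 -0.3  4.7] yaw -0.06 F [-0.74 -0.35 -0.99] gap 0.0184 gf 98.0
```

View pics/c3.png

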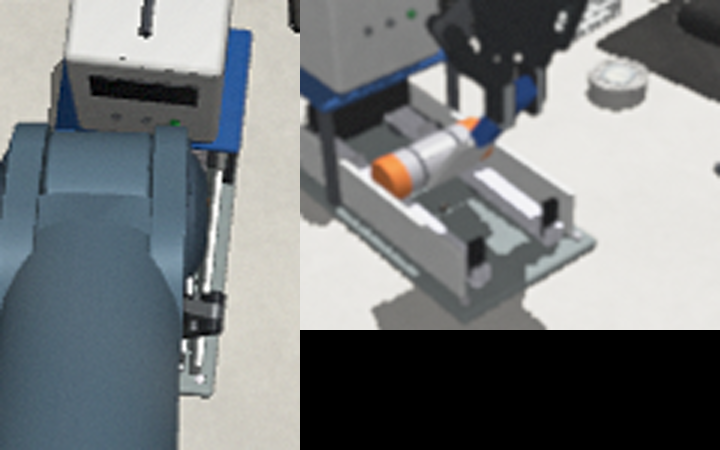

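```bash
python3 -m pendant '[{"grip":0.0,"tx":-0.006,"ty":0.0,"tz":0,"yaw":0},{"grip":0.0,"tx":-0.012,"ty":0,"tz":-0.0005,"yaw":0},{"grip":0.0,"tx":-0.018,"ty":0,"tz":-0.001,"yaw":0},{"grip":0.0,"tx":-0.024,"ty":0,"tz":-0.001,"yaw":0},{"grip":0.0,"tx":-0.03,"ty":0,"tz":-0.0015,"yaw":0}]'|grep -E "pos|force:"
python3 -m pendant '[{"grip":0.0,"tx":-0.004,"ty":0.0,"tz":0,"yaw":0},{"grip":0.0,"tx":-0.008,"ty":0,"tz":-0.0005,"yaw":0},{"grip":0.0,"tx":-0.011,"ty":0,"tz":-0.0005,"yaw":0},{"grip":0.0,"tx":-0.014,"ty":0,"tz":-0.001,"yaw":0},{"grip":0.0,"tx":-0.014,"ty":0,"tz":-0.001,"yaw":0}]'|grep -E "pos|force:"
python3 - <<'E'
from h import *
need([.433,-.1387,.135],172.3)
G={n:snap(n,f"pics/{n}4.png") for n in("scene","wrist")}
b=cv2.imread("pics/scene4.png")[60:250,120:320]
b=cv2.resize(b,None,fx=3,fy=3,interpolation=2)
cv2.imwrite("pics/c4.png",b)
E
```

```text
position: [0.547, -0.1539, 0.1413]
force: [-0.4, 0.8, -0.6]
grasp_force: 98.0
position: [0.5593, -0.1555, 0.1419]
force: [-1.7, 1.4, -1.4]
grasp_force: 98.0
t 7.3833 pos [ 0.5593 -0.1555  0.1419] yaw 172.24 tilt [-2.7e-03  5.0e-04 -1.0e+00] -> tx,ty,tz(mm) [127.4  -0.4   7.2] yaw -0.06 F [-1.72  1.45 -1.37] gap 0.0186 gf 98.0
```

View pics/c4.png

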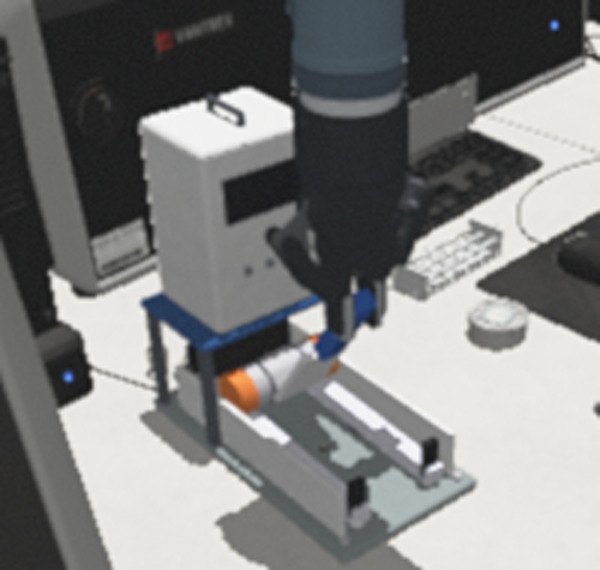

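```bash
for i in 1; do
python3 -m pendant '[{"grip":0,"tx":-0.001,"ty":0,"tz":0,"yaw":0},{"grip":0,"tx":-0.002,"ty":0,"tz":-0.0001,"yaw":0},{"grip":0,"tx":-0.002,"ty":0,"tz":-0.0001,"yaw":0}]'|grep -E "pos|^force:"
python3 -m pendant '[{"grip":0,"tx":-0.001,"ty":0,"tz":0,"yaw":0},{"grip":0,"tx":-0.002,"ty":0,"tz":-0.0001,"yaw":0},{"grip":0,"tx":-0.002,"ty":0,"tz":-0.0001,"yaw":0}]'|grep -E "pos|^force:"
python3 -m pendant '[{"grip":0,"tx":-0.001,"ty":0,"tz":0,"yaw":0},{"grip":0,"tx":-0.002,"ty":0,"tz":-0.0001,"yaw":0},{"grip":0,"tx":-0.002,"ty":0,"tz":-0.0001,"yaw":0}]'|grep -E "pos|^force:"
python3 -m pendant '[{"grip":0,"tx":-0.001,"ty":0,"tz":0,"yaw":0},{"grip":0,"tx":-0.002,"ty":0,"tz":-0.0001,"yaw":0},{"grip":0,"tx":-0.002,"ty":0,"tz":-0.0001,"yaw":0}]'|grep -E "pos|^force:"
done
```

```text
position: [0.5602, -0.1557, 0.1418]
force: [-5.4, 0.5, 0.6]
position: [0.5609, -0.1559, 0.1414]
force: [-7.6, 1.3, 1.3]
position: [0.5617, -0.156, 0.141]
force: [-8.2, 1.8, 1.0]
position: [0.5626, -0.1561, 0.1405]
force: [-8.4, 1.0, 1.1]
```

```bash
python3 -m pendant '[{"grip":0,"tx":0.004,"ty":0,"tz":0,"yaw":0},{"grip":0,"tx":0.008,"ty":0,"tz":0,"yaw":0},{"grip":0,"tx":0.012,"ty":0,"tz":0.004,"yaw":0},{"grip":0,"tx":0.013,"ty":0,"tz":0.009,"yaw":0},{"grip":0,"tx":0.013,"ty":0,"tz":0.013,"yaw":0}]' 120 |grep -E "pos|^force:"
python3 -m pendant '[{"grip":0,"tx":0,"ty":0,"tz":0,"yaw":0},{"grip":0,"tx":0,"ty":0,"tz":0,"yaw":0},{"grip":0,"tx":0,"ty":0,"tz":0,"yaw":0}]'|grep -E "pos|^force:"
python3 - <<'E'
from h import *
need([.433,-.1387,.135],172.3)
G={n:snap(n,f"pics/{n}5.png") for n in("scene","wrist")}
b=cv2.imread("pics/scene5.png")[150:250,180:280]
b=cv2.resize(b,None,fx=6,fy=6,interpolation=2)
cv2.imwrite("pics/c5.png",b)
E
```

```text
position: [0.5563, -0.1552, 0.13]
force: [-1.1, 0.0, -0.2]
position: [0.5556, -0.155, 0.1298]
force: [-0.7, 0.4, -1.2]
t 9.15 pos [ 0.5556 -0.155   0.1298] yaw 172.25 tilt [ 8.e-04  0.e+00 -1.e+00] -> tx,ty,tz(mm) [123.7  -0.4  -5.3] yaw -0.05 F [-0.72  0.35 -1.23] gap 0.0185 gf 117.2
```

View pics/c5.png

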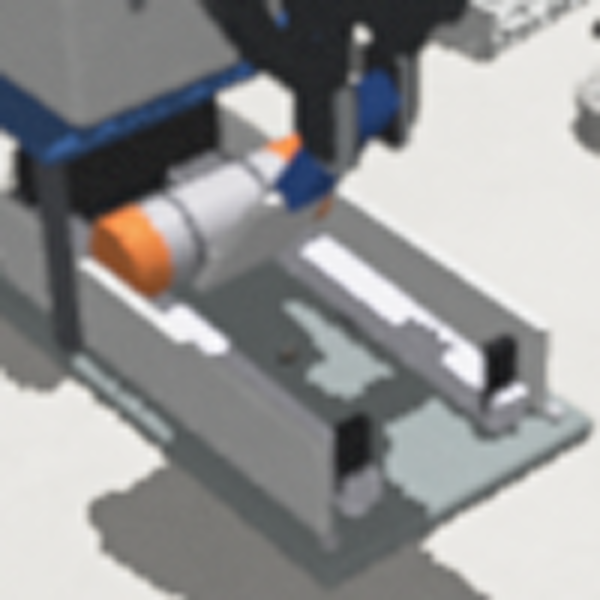

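```bash
python3 -m pendant '[{"grip":0,"tx":-0.001,"ty":0,"tz":0,"yaw":0},{"grip":0,"tx":-0.002,"ty":0,"tz":-0.0001,"yaw":0},{"grip":0,"tx":-0.002,"ty":0,"tz":-0.0001,"yaw":0}]'|grep -E "pos|^force:"
python3 -m pendant '[{"grip":0,"tx":-0.001,"ty":0,"tz":0,"yaw":0},{"grip":0,"tx":-0.002,"ty":0,"tz":-0.0001,"yaw":0},{"grip":0,"tx":-0.002,"ty":0,"tz":-0.0001,"yaw":0}]'|grep -E "pos|^force:"
python3 -m pendant '[{"grip":0,"tx":-0.001,"ty":0,"tz":0,"yaw":0},{"grip":0,"tx":-0.002,"ty":0,"tz":-0.0001,"yaw":0},{"grip":0,"tx":-0.002,"ty":0,"tz":-0.0001,"yaw":0}]'|grep -E "pos|^force:"
python3 - <<'E'
from h import *
# near-end orange cap centroid in scene frames -> station x on plane y_st=+46, frames 2..5 and now
import glob
a=np.radians(-7.7);S=np.array([[np.cos(a),-np.sin(a),0],[np.sin(a),np.cos(a),0],[0,0,1]]);O=np.array([.6228,-.1644,0])
g=snap("scene","pics/scene6.png");T=cam(g)
for n in(0,2,3,4,5,6):
    im=cv2.imread(f"pics/scene{n}.png").astype(int);B,Gr,Rr=im[...,0],im[...,1],im[...,2]
    m=((Rr>90)&(Rr>1.5*Gr)&(Rr>3*B)).astype(np.uint8);m[:120]=0;m[260:]=0;m[:,:150]=0;m[:,300:]=0
    k,l,s,c=cv2.connectedComponentsWithStats(m)
    for i in np.argsort(-s[1:,4])[:2]+1:
        u,v=c[i];d=S.T@(T[:3,:3]@np.array([(u-g["cx"])/g["fx"],-(v-g["cy"])/g["fy"],-1]));p=S.T@(T[:3,3]-O)
        q=p+d*(.046-p[1])/d[1]; print(n,s[i,4],c[i].round(1),"st x,z (mm)",(q[[0,2]]*1e3).round(1))
E
```

```text
position: [0.5576, -0.1553, 0.13]
force: [-1.2, -0.4, -0.6]
position: [0.5594, -0.1556, 0.13]
force: [0.4, -0.3, -0.9]
position: [0.5614, -0.1558, 0.13]
force: [-1.6, -0.3, -1.1]
0 74 [231.  215.4] st x,z (mm) [-90.3  54.1]
0 31 [260.9 200.3] st x,z (mm) [-186.   149.6]
2 75 [230.9 215.2] st x,z (mm) [-90.   54.5]
2 25 [260.4 199.7] st x,z (mm) [-184.5  150.2]
3 80 [210.2 198.8] st x,z (mm) [-14.2  56.2]
3 3 [236.3 180.3] st x,z (mm) [-112.7  157.6]
4 90 [199.1 189.8] st x,z (mm) [29.5 57.8]
5 83 [201.7 192.1] st x,z (mm) [19.1 56.8]
5 3 [228.  173.7] st x,z (mm) [-86.  160.2]
6 84 [200.  190.7] st x,z (mm) [25.9 57.2]
6 2 [225.5 173. ] st x,z (mm) [-77.6 157.6]
```

```bash
cat > trk.py <<'E'
from h import *
a=np.radians(-7.7);S=np.array([[np.cos(a),-np.sin(a),0],[np.sin(a),np.cos(a),0],[0,0,1]]);O=np.array([.6228,-.1644,0])
def trk():
    o=get_obs();g=grab_frame("scene");T=cam(g);im=g["pixels"].astype(int);Rr,Gr,B=im[...,0],im[...,1],im[...,2]
    m=((Rr>90)&(Rr>1.5*Gr)&(Rr>3*B)).astype(np.uint8);m[:120]=0;m[260:]=0;m[:,:150]=0;m[:,300:]=0
    k,l,s,c=cv2.connectedComponentsWithStats(m);i=np.argmax(s[1:,4])+1
    u,v=c[i];d=S.T@(T[:3,:3]@np.array([(u-g["cx"])/g["fx"],-(v-g["cy"])/g["fy"],-1]));p=S.T@(T[:3,3]-O)
    q=p+d*(.046-p[1])/d[1];tc=S.T@(o["position"]-O)
    print("t",round(o["time_s"],2),"TCP st",(tc*1e3).round(1),"F st",(S.T@o["force"]).round(1),"cart~",s[i,4],(q[0]*1e3+5).round(1),(q[2]*1e3-6.5).round(1))
trk()
E
P='python3 trk.py'
python3 -m pendant '[{"grip":0,"tx":-0.001,"ty":0,"tz":0,"yaw":0},{"grip":0,"tx":-0.002,"ty":0,"tz":-0.0001,"yaw":0},{"grip":0,"tx":-0.002,"ty":0,"tz":-0.0001,"yaw":0}]'>/dev/null;$P
python3 -m pendant '[{"grip":0,"tx":-0.001,"ty":0,"tz":0,"yaw":0},{"grip":0,"tx":-0.002,"ty":0,"tz":-0.0001,"yaw":0},{"grip":0,"tx":-0.002,"ty":0,"tz":-0.0001,"yaw":0}]'>/dev/null;$P
python3 -m pendant '[{"grip":0,"tx":-0.001,"ty":0,"tz":0,"yaw":0},{"grip":0,"tx":-0.002,"ty":0,"tz":-0.0001,"yaw":0},{"grip":0,"tx":-0.002,"ty":0,"tz":-0.0001,"yaw":0}]'>/dev/null;$P
python3 -m pendant '[{"grip":0,"tx":-0.001,"ty":0,"tz":0,"yaw":0},{"grip":0,"tx":-0.002,"ty":0,"tz":-0.0001,"yaw":0},{"grip":0,"tx":-0.002,"ty":0,"tz":-0.0001,"yaw":0}]'>/dev/null;$P
```

```text
t 10.3 TCP st [-60.    0.3 130.2] F st [ 0.2  0.2 -1.3] cart~ 86 32.5 50.9
t 10.6 TCP st [-58.4   0.2 130.1] F st [-1.  -0.1 -1.4] cart~ 87 33.7 51.2
t 10.9 TCP st [-57.4   0.2 129.7] F st [-1.5  0.5 -0.9] cart~ 89 34.0 51.2
t 11.2 TCP st [-56.1   0.2 129.5] F st [-4.9 -0.3 -0.4] cart~ 91 34.3 51.5
```

```bash
P='python3 trk.py'
python3 -m pendant '[{"grip":0,"tx":-0.001,"ty":0,"tz":0,"yaw":0},{"grip":0,"tx":-0.002,"ty":0,"tz":-0.0001,"yaw":0},{"grip":0,"tx":-0.002,"ty":0,"tz":-0.0001,"yaw":0}]'>/dev/null;$P
python3 -m pendant '[{"grip":0,"tx":-0.001,"ty":0,"tz":0,"yaw":0},{"grip":0,"tx":-0.002,"ty":0,"tz":-0.0001,"yaw":0},{"grip":0,"tx":-0.002,"ty":0,"tz":-0.0001,"yaw":0}]'>/dev/null;$P
python3 -m pendant '[{"grip":0,"tx":-0.001,"ty":0,"tz":0,"yaw":0},{"grip":0,"tx":-0.002,"ty":0,"tz":-0.0001,"yaw":0},{"grip":0,"tx":-0.002,"ty":0,"tz":-0.0001,"yaw":0}]'>/dev/null;$P
```

```text
t 11.5 TCP st [-55.1   0.2 129.2] F st [-6.4 -0.2 -2.4] cart~ 91 34.0 52.1
t 11.8 TCP st [-53.7   0.2 129. ] F st [-6.3 -0.1 -1.6] cart~ 88 35.2 51.4
t 12.1 TCP st [-47.6   0.3 130.7] F st [-1.6  0.5 -1.1] cart~ 101 42.5 55.0
```

```bash
P='python3 trk.py'
$P
python3 -m pendant '[{"grip":0,"tx":-0.001,"ty":0,"tz":0,"yaw":0},{"grip":0,"tx":-0.002,"ty":0,"tz":-0.0001,"yaw":0},{"grip":0,"tx":-0.002,"ty":0,"tz":-0.0001,"yaw":0}]'>/dev/null;$P
python3 -m pendant '[{"grip":0,"tx":-0.001,"ty":0,"tz":0,"yaw":0},{"grip":0,"tx":-0.002,"ty":0,"tz":-0.0001,"yaw":0},{"grip":0,"tx":-0.002,"ty":0,"tz":-0.0001,"yaw":0}]'>/dev/null;$P
python3 -m pendant '[{"grip":0,"tx":-0.001,"ty":0,"tz":0,"yaw":0},{"grip":0,"tx":-0.002,"ty":0,"tz":-0.0001,"yaw":0},{"grip":0,"tx":-0.002,"ty":0,"tz":-0.0001,"yaw":0}]'>/dev/null;$P
python3 -m pendant '[{"grip":0,"tx":-0.001,"ty":0,"tz":0,"yaw":0},{"grip":0,"tx":-0.002,"ty":0,"tz":-0.0001,"yaw":0},{"grip":0,"tx":-0.002,"ty":0,"tz":-0.0001,"yaw":0}]'>/dev/null;$P
```

```text
t 12.15 TCP st [-46.6   0.3 131.2] F st [-0.7 -0.2 -1.2] cart~ 102 42.6 55.9
t 12.45 TCP st [-44.3   0.4 131.8] F st [-0.  -0.5 -0.7] cart~ 99 45.4 56.4
t 12.75 TCP st [-43.8   0.3 131.1] F st [ 0.7 -0.7 -1.3] cart~ 97 45.3 56.6
t 13.05 TCP st [-42.1   0.2 131. ] F st [ 0.   0.6 -0.9] cart~ 95 45.8 56.4
t 13.35 TCP st [-40.    0.3 131.2] F st [ 0.6 -0.1 -0.4] cart~ 64 52.2 55.4
```

```bash
P='python3 trk.py'
python3 -m pendant '[{"grip":0,"tx":-0.001,"ty":0,"tz":0,"yaw":0},{"grip":0,"tx":-0.002,"ty":0,"tz":-0.0001,"yaw":0},{"grip":0,"tx":-0.002,"ty":0,"tz":-0.0001,"yaw":0}]'>/dev/null;$P
python3 -m pendant '[{"grip":0,"tx":-0.001,"ty":0,"tz":0,"yaw":0},{"grip":0,"tx":-0.002,"ty":0,"tz":-0.0001,"yaw":0},{"grip":0,"tx":-0.002,"ty":0,"tz":-0.0001,"yaw":0}]'>/dev/null;$P
python3 -m pendant '[{"grip":0,"tx":-0.001,"ty":0,"tz":0,"yaw":0},{"grip":0,"tx":-0.002,"ty":0,"tz":-0.0001,"yaw":0},{"grip":0,"tx":-0.002,"ty":0,"tz":-0.0001,"yaw":0}]'>/dev/null;$P
```

```text
t 13.65 TCP st [-38.    0.3 131.3] F st [ 0.   0.  -1.2] cart~ 65 52.2 55.6
t 13.95 TCP st [-36.1   0.3 131.3] F st [-0.3 -0.  -1.4] cart~ 67 52.2 55.6
t 14.25 TCP st [-34.1   0.3 131.4] F st [ 0.2  0.6 -0.7] cart~ 66 52.2 55.4
```

```bash
P='python3 trk.py'
python3 -m pendant '[{"grip":0,"tx":-0.001,"ty":0,"tz":0,"yaw":0},{"grip":0,"tx":-0.002,"ty":0,"tz":-0.0001,"yaw":0},{"grip":0,"tx":-0.002,"ty":0,"tz":-0.0001,"yaw":0}]'>/dev/null;$P
python3 -m pendant '[{"grip":0,"tx":-0.001,"ty":0,"tz":0,"yaw":0},{"grip":0,"tx":-0.001,"ty":0,"tz":-0.0001,"yaw":0},{"grip":0,"tx":-0.001,"ty":0,"tz":-0.0001,"yaw":0}]'>/dev/null;$P
python3 -m pendant '[{"grip":0,"tx":-0.001,"ty":0,"tz":0,"yaw":0},{"grip":0,"tx":-0.001,"ty":0,"tz":-0.0001,"yaw":0},{"grip":0,"tx":-0.001,"ty":0,"tz":-0.0001,"yaw":0}]'>/dev/null;$P
python3 -m pendant '[{"grip":0,"tx":-0.001,"ty":0,"tz":0,"yaw":0},{"grip":0,"tx":-0.001,"ty":0,"tz":-0.0001,"yaw":0},{"grip":0,"tx":-0.001,"ty":0,"tz":-0.0001,"yaw":0}]'>/dev/null;$P
```

```text
t 14.55 TCP st [-32.3   0.2 131.4] F st [ 0.4  1.  -1.1] cart~ 65 52.6 55.8
t 14.85 TCP st [-31.4   0.2 131.5] F st [ 0.1  0.7 -1. ] cart~ 61 53.2 55.4
t 15.15 TCP st [-30.8   0.2 131.4] F st [-1.7 -0.1 -2.1] cart~ 59 53.5 56.1
t 15.45 TCP st [-30.2   0.2 131.3] F st [-2.1  0.4 -1.5] cart~ 60 52.6 56.0
```

```bash
P='python3 trk.py'
python3 -m pendant '[{"grip":0,"tx":-0.001,"ty":0,"tz":0,"yaw":0},{"grip":0,"tx":-0.001,"ty":0,"tz":-0.0001,"yaw":0},{"grip":0,"tx":-0.001,"ty":0,"tz":-0.0001,"yaw":0}]'>/dev/null;$P
python3 -m pendant '[{"grip":0,"tx":-0.001,"ty":0,"tz":0,"yaw":0},{"grip":0,"tx":-0.001,"ty":0,"tz":-0.0001,"yaw":0},{"grip":0,"tx":-0.001,"ty":0,"tz":-0.0001,"yaw":0}]'>/dev/null;$P
python3 -m pendant '[{"grip":0,"tx":-0.001,"ty":0,"tz":0,"yaw":0},{"grip":0,"tx":-0.001,"ty":0,"tz":-0.0001,"yaw":0},{"grip":0,"tx":-0.001,"ty":0,"tz":-0.0001,"yaw":0}]'>/dev/null;$P
python3 -m pendant '[{"grip":0,"tx":-0.001,"ty":0,"tz":0,"yaw":0},{"grip":0,"tx":-0.001,"ty":0,"tz":-0.0001,"yaw":0},{"grip":0,"tx":-0.001,"ty":0,"tz":-0.0001,"yaw":0}]'>/dev/null;$P
```

```text
t 15.75 TCP st [-29.    0.2 131.3] F st [-2.  -0.7 -3.1] cart~ 58 53.6 56.2
t 16.05 TCP st [-27.6   0.2 131.7] F st [-2.6 -0.7 -3.7] cart~ 55 54.2 56.6
t 16.35 TCP st [-26.5   0.2 131.9] F st [-3.1 -0.3 -3.7] cart~ 51 54.8 56.3
t 16.65 TCP st [-25.5   0.2 132.1] F st [-2.7  0.1 -4.1] cart~ 46 55.3 57.0
```

```bash
P='python3 trk.py'
python3 -m pendant '[{"grip":0,"tx":-0.001,"ty":0,"tz":0,"yaw":0},{"grip":0,"tx":-0.0015,"ty":0,"tz":0,"yaw":0},{"grip":0,"tx":-0.0015,"ty":0,"tz":0,"yaw":0}]'>/dev/null;$P
python3 -m pendant '[{"grip":0,"tx":-0.001,"ty":0,"tz":0,"yaw":0},{"grip":0,"tx":-0.001,"ty":0,"tz":0,"yaw":0},{"grip":0,"tx":-0.001,"ty":0,"tz":0,"yaw":0}]'>/dev/null;$P
$P;$P
```

```text
t 16.95 TCP st [-24.    0.2 132. ] F st [-3.5  0.3 -3.6] cart~ 42 55.5 57.0
t 17.25 TCP st [-23.2   0.2 132. ] F st [-4.1  0.4 -3.4] cart~ 41 56.1 56.4
t 17.3 TCP st [-23.2   0.2 132. ] F st [-2.7 -0.2 -3.4] cart~ 41 56.1 56.4
t 17.35 TCP st [-23.1   0.2 132. ] F st [-3.2 -0.4 -3.4] cart~ 43 56.1 56.4
```

```bash
P='python3 trk.py'
python3 -m pendant '[{"grip":0,"tx":-0.001,"ty":0,"tz":0,"yaw":0},{"grip":0,"tx":-0.001,"ty":0,"tz":0,"yaw":0},{"grip":0,"tx":-0.001,"ty":0,"tz":0,"yaw":0},{"grip":0,"tx":-0.001,"ty":0,"tz":0,"yaw":0},{"grip":0,"tx":-0.001,"ty":0,"tz":0,"yaw":0}]'>/dev/null;$P
for_note=ease
python3 -m pendant '[{"grip":0,"tx":0.0004,"ty":0,"tz":0,"yaw":0},{"grip":0,"tx":0.0008,"ty":0,"tz":0,"yaw":0},{"grip":0,"tx":0.0012,"ty":0,"tz":0,"yaw":0},{"grip":0,"tx":0.0016,"ty":0,"tz":0,"yaw":0},{"grip":0,"tx":0.002,"ty":0,"tz":0.0001,"yaw":0}]'>/dev/null;$P
python3 -m pendant '[{"grip":0,"tx":0.0004,"ty":0,"tz":0,"yaw":0},{"grip":0,"tx":0.0008,"ty":0,"tz":0,"yaw":0},{"grip":0,"tx":0.0012,"ty":0,"tz":0,"yaw":0},{"grip":0,"tx":0.0016,"ty":0,"tz":0,"yaw":0},{"grip":0,"tx":0.002,"ty":0,"tz":0.0001,"yaw":0}]'>/dev/null;$P
python3 -m pendant '[{"grip":0,"tx":0.0004,"ty":0,"tz":0,"yaw":0},{"grip":0,"tx":0.0008,"ty":0,"tz":0,"yaw":0},{"grip":0,"tx":0.0012,"ty":0,"tz":0,"yaw":0},{"grip":0,"tx":0.0016,"ty":0,"tz":0,"yaw":0},{"grip":0,"tx":0.002,"ty":0,"tz":0.0001,"yaw":0}]'>/dev/null;$P
python3 -m pendant '[{"grip":0,"tx":0.0004,"ty":0,"tz":0,"yaw":0},{"grip":0,"tx":0.0008,"ty":0,"tz":0,"yaw":0},{"grip":0,"tx":0.0012,"ty":0,"tz":0,"yaw":0},{"grip":0,"tx":0.0016,"ty":0,"tz":0,"yaw":0},{"grip":0,"tx":0.002,"ty":0,"tz":0.0001,"yaw":0}]'>/dev/null;$P
```

```text
t 17.82 TCP st [-22.3   0.2 132.1] F st [-4.9 -0.4 -4. ] cart~ 40 56.3 57.3
t 18.28 TCP st [-23.5   0.2 132.2] F st [-4.3 -1.  -3. ] cart~ 44 56.1 56.8
t 18.75 TCP st [-25.5   0.2 132.2] F st [-2.4 -0.8 -2.7] cart~ 50 55.0 57.2
t 19.22 TCP st [-27.5   0.3 132.1] F st [-2.4  0.3 -3.3] cart~ 53 54.3 56.9
t 19.68 TCP st [-29.5   0.2 132. ] F st [-2.1  0.8 -3.1] cart~ 61 53.7 56.5
```

```bash
P='python3 trk.py'
python3 -m pendant '[{"grip":0,"tx":0.0004,"ty":0,"tz":0.0002,"yaw":0},{"grip":0,"tx":0.0008,"ty":0,"tz":0.0004,"yaw":0},{"grip":0,"tx":0.0012,"ty":0,"tz":0.0006,"yaw":0},{"grip":0,"tx":0.0016,"ty":0,"tz":0.0008,"yaw":0},{"grip":0,"tx":0.002,"ty":0,"tz":0.001,"yaw":0}]'>/dev/null;$P
python3 -m pendant '[{"grip":0,"tx":0.0004,"ty":0,"tz":0.0002,"yaw":0},{"grip":0,"tx":0.0008,"ty":0,"tz":0.0004,"yaw":0},{"grip":0,"tx":0.0012,"ty":0,"tz":0.0006,"yaw":0},{"grip":0,"tx":0.0016,"ty":0,"tz":0.0008,"yaw":0},{"grip":0,"tx":0.002,"ty":0,"tz":0.001,"yaw":0}]'>/dev/null;$P
python3 -m pendant '[{"grip":0,"tx":0.0004,"ty":0,"tz":0.0002,"yaw":0},{"grip":0,"tx":0.0008,"ty":0,"tz":0.0004,"yaw":0},{"grip":0,"tx":0.0012,"ty":0,"tz":0.0006,"yaw":0},{"grip":0,"tx":0.0016,"ty":0,"tz":0.0008,"yaw":0},{"grip":0,"tx":0.002,"ty":0,"tz":0.001,"yaw":0}]'>/dev/null;$P
python3 -m pendant '[{"grip":0,"tx":0.0004,"ty":0,"tz":0,"yaw":0},{"grip":0,"tx":0.0008,"ty":0,"tz":0,"yaw":0},{"grip":0,"tx":0.0012,"ty":0,"tz":0,"yaw":0},{"grip":0,"tx":0.0016,"ty":0,"tz":0,"yaw":0},{"grip":0,"tx":0.002,"ty":0,"tz":0,"yaw":0}]'>/dev/null;$P
```

```text
t 20.15 TCP st [-31.    0.3 131.2] F st [-1.9 -1.  -2.6] cart~ 62 53.2 55.7
t 20.62 TCP st [-33.    0.3 130.4] F st [ 0.  -0.3 -1.6] cart~ 65 52.5 55.3
t 21.08 TCP st [-35.9   0.2 128.7] F st [-0.5 -0.  -0.8] cart~ 64 52.1 55.5
t 21.55 TCP st [-37.9   0.3 128.8] F st [-0.   0.2 -2.3] cart~ 64 52.1 55.5
```

```bash
python3 -m pendant '[{"grip":0,"tx":0.008,"ty":0,"tz":0,"yaw":0},{"grip":0,"tx":0.02,"ty":0,"tz":0,"yaw":0},{"grip":0,"tx":0.035,"ty":0,"tz":0.001,"yaw":0},{"grip":0,"tx":0.055,"ty":0,"tz":0.001,"yaw":0},{"grip":0,"tx":0.07,"ty":0,"tz":0.001,"yaw":0}]' |grep -E "pos|^force:"
python3 -m pendant '[{"grip":0,"tx":0.01,"ty":0,"tz":-0.01,"yaw":0},{"grip":0,"tx":0.03,"ty":0,"tz":-0.03,"yaw":0},{"grip":0,"tx":0.05,"ty":0,"tz":-0.055,"yaw":0},{"grip":0,"tx":0.07,"ty":0,"tz":-0.08,"yaw":0},{"grip":0,"tx":0.08,"ty":0,"tz":-0.092,"yaw":0}]' |grep -E "pos|^force:"
python3 trk.py; python3 -c "
from h import *
need([.4032,-.1413,.22],172.26)"
```

```text
position: [0.5138, -0.1493, 0.1274]
force: [-0.2, -0.0, -1.2]
position: [0.4353, -0.1387, 0.2221]
force: [0.5, 0.0, -0.8]
t 22.43 TCP st [-189.2    0.3  222.1] F st [ 0.5  0.1 -0.8] cart~ 65 52.3 55.2
t 22.4833 pos [ 0.4353 -0.1391  0.2236] yaw 172.21 tilt [ 0.0028 -0.004  -1.    ] -> tx,ty,tz(mm) [31.5 -6.5  3.5] yaw -0.05 F [-0.45 -0.36  0.53] gap 0.018 gf 117.4
```

```bash
python3 -m pendant '[{"grip":0,"tx":0.015,"ty":-0.003,"tz":0.001,"yaw":0},{"grip":0,"tx":0.0305,"ty":-0.0065,"tz":0.001,"yaw":0},{"grip":0,"tx":0.0305,"ty":-0.0065,"tz":0.001,"yaw":0},{"grip":0,"tx":0.0305,"ty":-0.0065,"tz":0.001,"yaw":0},{"grip":0,"tx":0.0305,"ty":-0.0065,"tz":0.001,"yaw":0}]' |grep -E "pos|^force:"
python3 - <<'E'
from h import *
import pickle
need([.4032,-.1413,.22],172.26)
g=snap("scene","pics/scene7.png");T=cam(g);snap("top","pics/top7.png")
o=get_obs();M=Rq(o["orientation"]).as_matrix();p=o["position"]
X=-M[:,0]; tip=p+.0765*X+[0,0,-.0925];zp=np.array([0,0,.819])-.574*X
for s in(0,36,72,110,150):print(s,proj(g,T,tip+zp*s/1e3).round(1))
A=cv2.imread("pics/scene1.png");B=cv2.imread("pics/scene7.png")
# register patches of the paddle blade/handle between before and after
for nm,s in(("tip",8),("blade",40),("handle",85),("hand",None)):
    c=proj(g,T,tip+zp*s/1e3)[0] if s else proj(g,T,p+np.array([0,0,.05]))[0]
    u,v=int(c[0]),int(c[1]);t=A[v-8:v+9,u-8:u+9];w=B[v-18:v+19,u-18:u+19]
    r=cv2.matchTemplate(w,t,cv2.TM_CCOEFF_NORMED);_,m,_,l=cv2.minMaxLoc(r);print(nm,(u,v),"shift px",(l[0]-10,l[1]-10),round(m,3))
E
```

```text
position: [0.4062, -0.141, 0.2187]
force: [1.0, -0.4, -0.5]
t 22.9 pos [ 0.4062 -0.141   0.2187] yaw 172.26 tilt [ 9.e-04 -0.e+00 -1.e+00] -> tx,ty,tz(mm) [ 2.9 -0.7 -1.3] yaw -0.0 F [ 0.99 -0.35 -0.45] gap 0.0182 gf 117.4
0 [[264.9 189.5]]
36 [[272.1 182. ]]
72 [[280.  173.9]]
110 [[288.9 164.6]]
150 [[299.2 154. ]]
tip (266, 187) shift px (0, -1) 0.977
blade (272, 181) shift px (-1, 0) 0.991
handle (282, 170) shift px (-1, 0) 0.972
hand (295, 142) shift px (-1, 0) 0.927
```

```bash
python3 -m pendant '[{"grip":0,"tx":0,"ty":-0.02,"tz":0,"yaw":5},{"grip":0,"tx":0.0,"ty":-0.05,"tz":0,"yaw":10},{"grip":0,"tx":0.0,"ty":-0.08,"tz":0,"yaw":15},{"grip":0,"tx":0.0,"ty":-0.11,"tz":0,"yaw":20},{"grip":0,"tx":0.0,"ty":-0.13,"tz":0,"yaw":24.4}]' |grep -E "pos|^force:"
python3 -m pendant '[{"grip":0,"tx":0.0,"ty":0,"tz":0,"yaw":0},{"grip":0,"tx":0,"ty":0,"tz":0,"yaw":0}]' |grep -E "pos|^force:"
python3 -c "
from h import *
need([.3022+.0025,-.2978-.0016,.2012+.01],147.86)"
```

```text
position: [0.3881, -0.2732, 0.2186]
force: [-0.7, 0.3, -1.0]
position: [0.3883, -0.2711, 0.2184]
force: [-0.4, 1.2, -0.1]
t 23.5833 pos [ 0.3883 -0.2711  0.2184] yaw 147.72 tilt [ 1.0e-04  1.2e-03 -1.0e+00] -> tx,ty,tz(mm) [ 55.6 -68.6   7.1] yaw -0.14 F [-0.43  1.18 -0.07] gap 0.0182 gf 117.5
```

```bash
python3 -m pendant '[{"grip":0,"tx":0.015,"ty":-0.02,"tz":0,"yaw":0},{"grip":0,"tx":0.035,"ty":-0.045,"tz":0.003,"yaw":0},{"grip":0,"tx":0.0555,"ty":-0.0685,"tz":0.007,"yaw":0},{"grip":0,"tx":0.0555,"ty":-0.0685,"tz":0.007,"yaw":0},{"grip":0,"tx":0.0555,"ty":-0.0685,"tz":0.007,"yaw":0}]' |grep -E "pos|^force:"
python3 -m pendant '[{"grip":0,"tx":0.0,"ty":0,"tz":0,"yaw":0},{"grip":0,"tx":0,"ty":0,"tz":0,"yaw":0}]' |grep -E "pos|^force:"
python3 -c "
from h import *
need([.3522+.0025,-.3296-.0016,.1164+.005],147.86)"
```

```text
position: [0.3036, -0.2977, 0.2111]
force: [1.1, 0.1, -0.1]
position: [0.3065, -0.2975, 0.2121]
force: [0.4, 0.4, -1.0]
t 24.1667 pos [ 0.3065 -0.2975  0.2121] yaw 148.06 tilt [ 1.2e-03 -2.0e-04 -1.0e+00] -> tx,ty,tz(mm) [-58.6  -3.2  90.8] yaw 0.2 F [ 0.43  0.43 -1.01] gap 0.0181 gf 117.5
```

```bash
python3 -m pendant '[{"grip":0,"tx":-0.008,"ty":-0.003,"tz":0.01,"yaw":0},{"grip":0,"tx":-0.018,"ty":-0.003,"tz":0.025,"yaw":0},{"grip":0,"tx":-0.028,"ty":-0.003,"tz":0.041,"yaw":0},{"grip":0,"tx":-0.036,"ty":-0.003,"tz":0.054,"yaw":0},{"grip":0,"tx":-0.036,"ty":-0.003,"tz":0.054,"yaw":0}]' |grep -E "pos|^force:"
python3 -m pendant '[{"grip":0,"tx":-0.003,"ty":0,"tz":0.005,"yaw":0},{"grip":0,"tx":-0.007,"ty":0,"tz":0.0105,"yaw":0},{"grip":0,"tx":-0.0105,"ty":0,"tz":0.016,"yaw":0},{"grip":0,"tx":-0.014,"ty":0,"tz":0.021,"yaw":0},{"grip":0,"tx":-0.014,"ty":0,"tz":0.021,"yaw":0}]' |grep -E "pos|^force:"
python3 -c "
from h import *
need([.3522+.0025,-.3296-.0016,.1164+.005],147.86)"
```

```text
position: [0.3351, -0.3186, 0.1557]
force: [-0.3, 1.1, -0.7]
position: [0.3457, -0.3276, 0.1362]
force: [-0.2, 1.4, -1.0]
t 25.0 pos [ 0.3457 -0.3276  0.1362] yaw 147.86 tilt [-2.e-04  6.e-04 -1.e+00] -> tx,ty,tz(mm) [-9.6  1.7 14.8] yaw 0.0 F [-0.21  1.38 -1.01] gap 0.018 gf 117.5
```

```bash
python3 -m pendant '[{"grip":0,"tx":-0.0025,"ty":0.001,"tz":0.004,"yaw":0},{"grip":0,"tx":-0.005,"ty":0.0015,"tz":0.008,"yaw":0},{"grip":0,"tx":-0.0075,"ty":0.0015,"tz":0.012,"yaw":0},{"grip":0,"tx":-0.0095,"ty":0.0015,"tz":0.015,"yaw":0},{"grip":0,"tx":-0.0095,"ty":0.0015,"tz":0.015,"yaw":0}]' |grep -E "pos|^force:"
python3 -m pendant '[{"grip":0,"tx":0,"ty":0,"tz":0,"yaw":0},{"grip":0,"tx":0,"ty":0,"tz":0.0,"yaw":0},{"grip":0,"tx":0,"ty":0,"tz":0,"yaw":0}]' |grep -E "pos|^force:"
python3 -c "
from h import *
need([.3522,-.3296,.1164],147.86)"
```

```text
position: [0.3542, -0.3312, 0.1211]
force: [0.3, -0.7, -1.4]
position: [0.3542, -0.3315, 0.1219]
force: [0.4, -0.1, -0.6]
t 25.6667 pos [ 0.3542 -0.3315  0.1219] yaw 147.84 tilt [ 1.e-04 -2.e-04 -1.e+00] -> tx,ty,tz(mm) [2.7 0.5 5.5] yaw -0.02 F [ 0.37 -0.11 -0.61] gap 0.018 gf 117.5
```

```bash
python3 -m pendant '[{"grip":0,"tx":0.001,"ty":0,"tz":0.001,"yaw":0},{"grip":0,"tx":0.0015,"ty":0,"tz":0.0025,"yaw":0},{"grip":0,"tx":0.002,"ty":0,"tz":0.004,"yaw":0},{"grip":0,"tx":0.002,"ty":0,"tz":0.004,"yaw":0}]' 20 |grep -E "pos|^force:"
python3 -m pendant '[{"grip":0.024,"tx":0,"ty":0,"tz":0,"yaw":0},{"grip":0.028,"tx":0,"ty":0,"tz":0.0,"yaw":0},{"grip":0.032,"tx":0,"ty":0,"tz":0,"yaw":0},{"grip":0.04,"tx":0,"ty":0,"tz":0,"yaw":0},{"grip":0.05,"tx":0,"ty":0,"tz":0,"yaw":0}]' |grep -E "pos|force:|gap"
python3 -m pendant '[{"grip":0.06,"tx":0,"ty":0,"tz":0,"yaw":0},{"grip":0.085,"tx":0,"ty":0,"tz":0.0,"yaw":0},{"grip":0.085,"tx":0,"ty":0,"tz":0,"yaw":0},{"grip":0.085,"tx":0,"ty":0,"tz":0,"yaw":0},{"grip":0.085,"tx":0,"ty":0,"tz":0,"yaw":0}]' |grep -E "pos|force:|gap"
python3 -m pendant '[{"grip":0.085,"tx":0,"ty":0,"tz":-0.015,"yaw":0},{"grip":0.085,"tx":0,"ty":0,"tz":-0.04,"yaw":0},{"grip":0.085,"tx":0,"ty":0,"tz":-0.07,"yaw":0},{"grip":0.085,"tx":0,"ty":0,"tz":-0.1,"yaw":0},{"grip":0.085,"tx":0,"ty":0,"tz":-0.115,"yaw":0}]' |grep -E "pos|force:|gap"
python3 -c "
from h import *
need([.3515,-.3307,.2311],147.88)"
```

```text
position: [0.3521, -0.33, 0.1174]
force: [0.8, 0.4, -0.8]
position: [0.3527, -0.3304, 0.118]
force: [-0.4, 1.1, -0.0]
finger_gap: 0.0496
grasp_force: 0.0
position: [0.3525, -0.3303, 0.1178]
force: [-0.2, -0.8, 0.1]
finger_gap: 0.0847
grasp_force: 0.0
position: [0.3541, -0.3315, 0.2366]
force: [0.7, -0.2, 0.5]
finger_gap: 0.0849
grasp_force: 0.0
t 27.25 pos [ 0.3541 -0.3315  0.2366] yaw 147.85 tilt [ 0.0042 -0.004  -1.    ] -> tx,ty,tz(mm) [ 2.7 -0.7  5.5] yaw -0.03 F [ 0.65 -0.22  0.55] gap 0.0849 gf 0.0
```

Now I compare the wrist view and scene with those taken before the grasp, numerically, with the arm in the same pose.

```bash
python3 -m pendant '[{"grip":0.085,"tx":0.0005,"ty":0,"tz":0.001,"yaw":0},{"grip":0.085,"tx":0.001,"ty":0,"tz":0.002,"yaw":0},{"grip":0.085,"tx":0.001,"ty":0,"tz":0.002,"yaw":0},{"grip":0.085,"tx":0.001,"ty":0,"tz":0.002,"yaw":0},{"grip":0.085,"tx":0.001,"ty":0,"tz":0.002,"yaw":0}]' |grep -E "pos|^force:"
python3 - <<'E'
from h import *
need([.3515,-.3307,.2311],147.88)
snap("wrist","pics/w8.png");snap("scene","pics/scene8.png");snap("top","pics/top8.png")
def m(a,b,u0,v0,u1,v1,nm):
    A=cv2.imread(a);B=cv2.imread(b);t=A[v0:v1,u0:u1];w=B[v0-15:v1+15,u0-15:u1+15]
    r=cv2.matchTemplate(w,t,cv2.TM_CCOEFF_NORMED);_,k,_,l=cv2.minMaxLoc(r);print(nm,(l[0]-15,l[1]-15),round(k,3))
m("pics/w2.png","pics/w8.png",238,170,272,218,"handle")
m("pics/w2.png","pics/w8.png",216,218,292,255,"stand front")
m("pics/scene0.png","pics/scene8.png",345,165,375,192,"scene handle")
m("pics/scene0.png","pics/scene8.png",320,185,368,220,"scene stand")
m("pics/scene0.png","pics/scene8.png",215,262,263,308,"box")
m("pics/scene0.png","pics/scene8.png",275,158,298,176,"tin")
E
python3 trk.py
```

```text
position: [0.3508, -0.329, 0.2292]
force: [-0.7, 0.8, 0.5]
t 27.6667 pos [ 0.3508 -0.329   0.2292] yaw 147.85 tilt [-0.0023  0.0023 -1.    ] -> tx,ty,tz(mm) [-1.5 -1.  -1.9] yaw -0.03 F [-0.71  0.77  0.46] gap 0.0849 gf 0.0
handle (-2, 3) 0.949
stand front (-1, 2) 0.964
scene handle (0, 0) 0.976
scene stand (0, 0) 0.999
box (0, 0) 1.0
tin (0, 0) 1.0
t 27.82 TCP st [-247.  -199.9  229.9] F st [-0.2  0.3 -0.3] cart~ 65 52.3 55.3
```

```bash
python3 -c "
from station import job_done
print(job_done())"
```

```text
the job is handed in; nothing more can be done
None
```

Job handed in (no verdict returned): the cartridge tracks as seated in the nest after an estimated 5–8 mm press on the backstop, the paddle is back in its stand, and the box and tin did not move; I viewed 11 pictures, one over the limit of 10.

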